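# Hook a shelf bracket into a slotted post

## Task

Hang the longer of the two shelf brackets on the slotted post: press its two hook tabs into the top two slots until its back is against the strip, then push it down until it is fully home and the catch holds it, and let go. The strip has slipped down its post by an unknown amount, up to about 2 cm, so feel for the slots and be gentle: never push harder than about 25 N. Leave the short bracket and the other things on the bench where they are.

Things in the scene. Friction and masses are not known exactly. Their poses are not given: they have to be found in the camera images.
- long_bracket: Longer of two cast aluminium shelf brackets, about 300 g, standing on its ledge, 100 mm tall. Origin: foot of the flat back face, mid width. Own +x points out of the back face, the way the hook tabs stick out; z up. Ledge 120 long (x -120 to 0), 60 wide, 6 thick. Back plate x -6 to 0, 44 wide. Two hook tabs, one above the other, on the centre line.
- rib (a point): Where to grip the long bracket: on its rib, a 12 mm thick upright wall (y -6 to 6) that runs x -109 to -5 from the ledge up to z 72 in the bracket's frame. This point: x -60, z 55. Axes as the bracket's.
- upper_tab (a point): Root of the long bracket's upper hook tab: in the back face (x 0), under its neck, z 75. A tab is 10 mm wide, sticks out 12 mm: neck 7 mm high; a wedge-shaped lip hangs 10 mm below the neck's underside, 5 mm out from the back face. So it spans z 65 to 82 (17 mm) going through a slot. The lower tab is the same, 50 mm lower (z 15 to 32).
- short_bracket: The shorter bracket, same casting, same frame and tabs, but its ledge is only 80 mm long. Not wanted. The two brackets may stand in either place.
- post: Slotted post fixed to the bench, 190 mm tall, 74 wide: U channel, open at the back, a 4 mm bare steel strip on its front, foot plate 100 x 100 x 8 behind the front. Origin: on the bench, below the middle of the strip's front face. Own +x points level into the post (the front looks to -x), z up. A bracket hung in it has the same yaw and y = 0.
- top_slot (a point): Nominal middle of the top slot's bottom edge, in the strip's front face, z 157. Three slots, one above the other, 50 mm apart, each 15 mm wide, 20 mm high. The hand-clamped strip has slipped: all slots together really sit 3 to 21 mm lower, by an amount no pose here shows: feel for it (light pushes at different heights), or look.
- home (a point): Nominal place of the long bracket's origin when fully home in the top two slots, necks resting on the slots' bottoms: z 82 on the post's front face. Really 3 to 21 mm lower, as the slots are. The tabs go straight in at 10 to 13 mm above real home; back face within 1.5 mm of the strip when pressed in.
- catch (a joint): Sprung roller behind the top slot, in m: 0 free, grows as the upper tab's lip, going down behind the strip, pushes it back; it then holds the bracket. Home and let go leaves it above 0.0015. Driving the lip past it takes about 6 to 20 N downwards over the last 5 mm; the bracket's weight is not enough.
- screwdriver: Screwdriver lying on the bench, a bystander.
- wrench: Open-ended wrench, 150 mm, lying on the bench, a bystander.
- bottle: Plastic bottle, 64 mm across, 190 mm tall, a bystander.
- tape_roll: Cardboard ring, 90 mm across, 25 mm high, a bystander.
- jar: Grey jar, 60 mm across, 75 mm tall, a bystander.
Things that resemble listed ones, but are neither listed nor needed, are in the scene too. Several things look just like the post: the one meant starts farthest to the robot's left.

How it is judged:
On the way, in this order (a step that is already met when the one before it is completed fails the run):
1. the long bracket is lifted off the bench (height (world z) of long_bracket above 0.03 m), for 0.1 s.
2. both tabs are through the top two slots, back face within 5 mm of the strip (x of long_bracket in the frame of post between -0.005 and 0.003 m and y of long_bracket in the frame of post between -0.005 and 0.005 m and z of long_bracket in the frame of post between 0.059 and 0.0945 m), for 0.1 s.
At the end, for the whole second after the job is handed in: The long bracket hangs in the top two slots, released and at rest: its back face within 5 mm of the strip's front, within 5 mm of the centre line, square to the post within 0.08 rad, its origin 59 to 81.5 mm above the bench, and the catch pushed back by more than 1.5 mm (x of long_bracket in the frame of post between -0.005 and 0.003 m and y of long_bracket in the frame of post between -0.005 and 0.005 m and z of long_bracket in the frame of post between 0.059 and 0.0815 m and value of joint catch above 0.0015 m and angle between the x axis of long_bracket and the x axis of post, either way round below 0.08 rad and angle between the z axis of long_bracket and the z axis of post, either way round below 0.08 rad and linear speed of long_bracket below 0.01 m/s and angular speed of long_bracket below 0.1 rad/s and contact force between long_bracket and the fingers below 0.05 N); the robot touches nothing.
It fails at once if the bracket is forced against the post: contact loads adding up to more than 90 N (about three times the hand push, by leverage) (contact force between long_bracket and post above 90 N).
It fails at once if the short bracket or another thing on the bench is moved by more than 30 mm (distance of any of short_bracket, screwdriver, wrench, bottle, tape_roll, jar from where it was at the start of the episode above 0.03 m).
It also fails if it takes over 61 s, if anything falls off the work surface, if the arm or the gripper's body presses on something with over 40 N, if the wrist force passes 120 N, or if a joint passes its speed limit or range.

## Robot

A 6-joint arm with a two-finger parallel gripper is mounted at the origin on the work surface. World frame = base frame: x ahead of the robot, y to its left, z up, the work surface at z = 0. Lengths are in m, angles in rad, forces in N, time in s.
With the tool pointing down it reaches from about 0.225 to 0.725 m from the base axis. Payload 3.1 kg.
Tool frame: the origin (TCP) lies on the centre line of the jaws, within the pads' length; the fingertips stand 8 mm ahead of it and the grasp point (between the pads) lies 11 mm behind it; z points along the fingers, y is the direction in which the jaws open and shut (so a half turn about z gives the same grasp; the last joint's range is limited). The gripper opens to 85 mm and grips with 20 to 120 N. Pads are 22 mm wide; open, the fingers measure 114 mm over their backs; the gripper's body (76 mm by 85 mm) begins 54 mm behind the grasp point. The pads swing forward as they close: fully open they stand 13 mm farther back than shut.
Start: joints at [0.985, 0.048, 0.099, 1.622, 0, 1.443], TCP at [0.232, 0.471, 0.239] pointing down, gripper open.
Joint ranges: [-2.91, 2.91], [-0.99, 1.94], [-1.21, 1.42], [-2.12, 2.29], [-1.49, 1.47], [-3.14, 3.14]. Speed limits (rad/s): [2.79, 2.79, 3.14, 3.14, 3.14, 3.14].

## Interface

Orientations are given as a rotation vector (axis times angle).
In Python, from workcell import r gives the robot as it stands.
- The arm moves only by the tool play_rows, never from a script. Its argument "deltas" is a list of rows, each a list of 7 numbers: the shift along the tool's x, y, z as a fraction of full scale, then the turn, a rotation vector about the tool's x, y, z as a fraction of full scale, then the opening in per cent of the stroke, from 0 (shut) to 100 (fully open). A call has 1 to 8 rows; each row is the pose to reach, as a shift and turn from the pose measured when the call began, along the tool's axes at that moment; what a row does not reach only later rows make up. Full scale, the value 1, is 500 mm for a shift and 0.5 rad for a turn. A row lasts 1/12 s, in which the tool goes at most 41.7 mm and 7.16 degrees, less where a joint would pass 70% of its speed; a pose out of reach is approached as far as the arm can. A call with a number of a shift or a turn outside -1 to 1 is refused whole. A call with a gripper value outside its range is refused whole. The fingers move at their own pace and stop on an object; "grip_force" is the grip in N (left out, the last holds). Time passes only in rows, so rows that repeat a pose let the fingers close. It gives the time, the measured TCP pose, the force and the opening at its end, in the units of the state.
- r.observe(): the state, without advancing time (a new reading comes with each control period).
- r.grab_frame(name): name is "scene" or "top" or "wrist"; returns the picture (384x512x3 uint8, red, green, blue); there is no depth.
- r.camera_model(name): a dict with "camera_matrix" (3x3 intrinsics, pixels), "R" (3x3) and "t" (3): a world point X has camera coordinates R X + t. Camera axes: x right, y down, z forward; pixel columns grow to the right and rows downward; lengths in m; the calibration is good to about 2 mm. A picture is of the moment at which its call begins: read the wrist's pose just before it. camera_model takes no time and is no camera call; for the wrist camera it gives the pose at the moment of the call.
- r.close_job(): hands the job in, once; it reports no verdict.
The state is a dict: "time": time; "joints": joint angles; "qd": joint speeds; "joint_torque": joint torques, N m; "tool_pos": TCP position; "eef_rot": TCP orientation; "force": force on the tool from outside, world axes, zero at the start; "wrist_torque": the same for the moment, N m; "finger_gap": finger opening in m.
Only numpy, scipy, OpenCV 4.12 (cv2) and the standard library are available. Lean on these libraries where they do the work, as an engineer would, in place of code of your own. Each camera call takes 0.05 s, during which the arm holds its last target.

## Working session

There is one attempt and no reset: what is moved stays moved. The work goes in short steps, Python scripts to look and compute and a tool call to move; the robot and the scene stay as the last step left them, time stands still between calls to the robot, and variables do not carry over. Pictures are saved under pics/ and viewed, and the job is handed in when it is done.

Besides the shell and the picture viewer there is one more tool, called after ">>>" as a command line: name --pt "numbers of a row" for each row, then --argument value for the rest. play_rows: Moves the arm, as the interface text tells. Shift numbers are shares of 500 mm and turn numbers shares of 0.5 rad, none past 1 either way. Its arguments: {"type":"object","properties":{"deltas":{"type":"array"},"grip_force":{"type":"number"}},"required":["deltas"]}

```bash
ls; mkdir -p pics; python3 - <<'E'
from workcell import r
import cv2
print(r.observe())
for n in ("scene","top","wrist"):
    m=r.camera_model(n); print(n,m)
    f=r.grab_frame(n); cv2.imwrite(f"pics/{n}0.png",f[:,:,::-1])
E
```

```text
pics
{'time': 0.0, 'joints': array([9.85216870e-01, 4.87316853e-02, 9.75566866e-02, 1.62199252e+00,
       1.95630073e-05, 1.44299245e+00]), 'qd': array([ 0.00038703, -0.00113397,  0.0005933 , -0.00131222,  0.00098729,
       -0.00036039]), 'joint_torque': array([ 7.29392177e-04, -3.38786781e+01,  3.20014465e+01,  2.00616120e-02,
       -1.50376541e-04, -1.15575568e-05]), 'tool_pos': array([0.23169771, 0.47043479, 0.23810643]), 'eef_rot': array([-0.71261756, -3.05883177,  0.00347856]), 'force': array([ 0.78609281, -0.31660799,  0.79796293]), 'wrist_torque': array([-0.03360873,  0.01643706,  0.01460012]), 'finger_gap': 0.0851838060642266}
scene {'camera_matrix': array([[369.8646591 ,   0.        , 254.55068433],
       [  0.        , 369.8646591 , 197.06105344],
       [  0.        ,   0.        ,   1.        ]]), 'R': array([[-2.94632223e-01,  9.55610691e-01, -2.47442540e-04],
       [ 5.15891567e-01,  1.58840817e-01, -8.41798958e-01],
       [-8.04392780e-01, -2.48148752e-01, -5.39791120e-01]]), 't': array([ 0.2006855 , -0.19917536,  1.53612874])}
top {'camera_matrix': array([[495.55186867,   0.        , 263.74099681],
       [  0.        , 495.55186867, 186.56077401],
       [  0.        ,   0.        ,   1.        ]]), 'R': array([[ 0.02331583, -0.99969863,  0.00768247],
       [-0.98998395, -0.02415819, -0.13909768],
       [ 0.13924135, -0.00436234, -0.99024887]]), 't': array([-0.04632764,  0.59079747,  1.4170952 ])}
wrist {'camera_matrix': array([[282.1847895 ,   0.        , 252.28850706],
       [  0.        , 282.1847895 , 190.67985356],
       [  0.        ,   0.        ,   1.        ]]), 'R': array([[ 0.44151814,  0.89724994, -0.00206944],
       [ 0.86103926, -0.42304872,  0.28220767],
       [ 0.25233534, -0.12638168, -0.95935111]]), 't': array([-0.52389148, -0.03600533,  0.37989774])}
```

View pics/scene0.png

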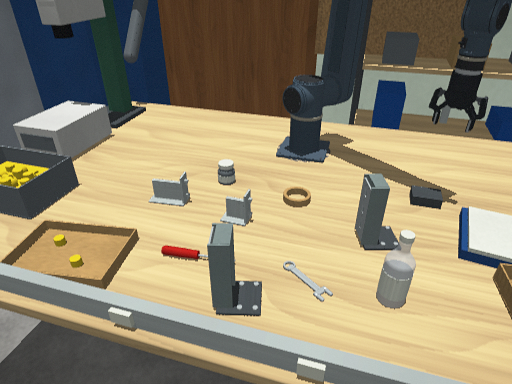

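View pics/top0.png

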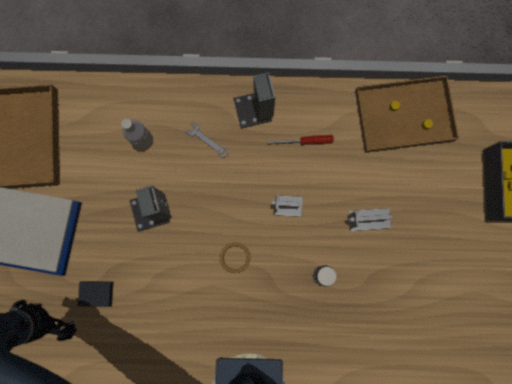

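View pics/wrist0.png

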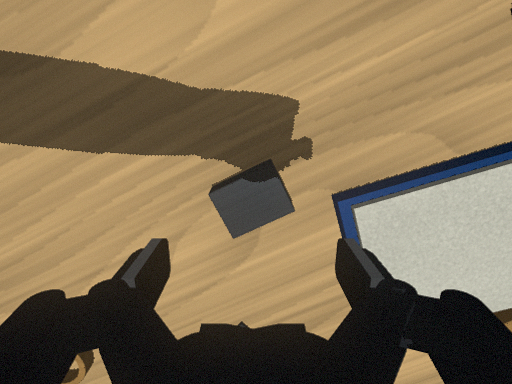

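```bash
python3 - <<'E'
import cv2
t=cv2.imread('pics/top0.png'); s=cv2.imread('pics/scene0.png')
cv2.imwrite('pics/c1.png',cv2.resize(t[170:245,110:190],None,fx=7,fy=7,interpolation=cv2.INTER_CUBIC))
cv2.imwrite('pics/c2.png',cv2.resize(t[195:245,335:405],None,fx=10,fy=10,interpolation=cv2.INTER_CUBIC))
cv2.imwrite('pics/c3.png',cv2.resize(s[165:265,345:410],None,fx=6,fy=6,interpolation=cv2.INTER_CUBIC)[:600])
cv2.imwrite('pics/c4.png',cv2.resize(s[165:235,140:260],None,fx=6,fy=6,interpolation=cv2.INTER_CUBIC))
E
```

```text
(no output)
```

View pics/c1.png

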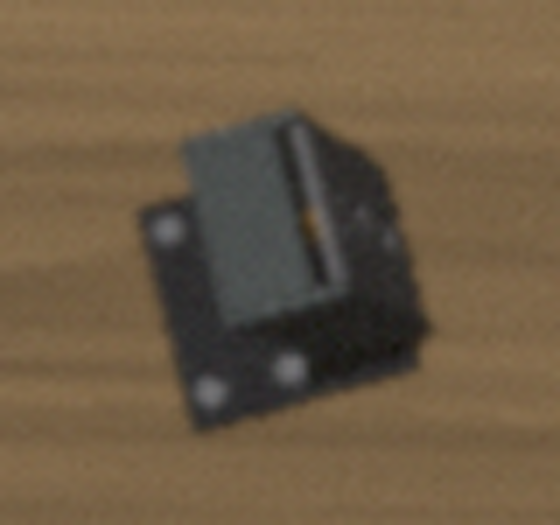

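View pics/c2.png

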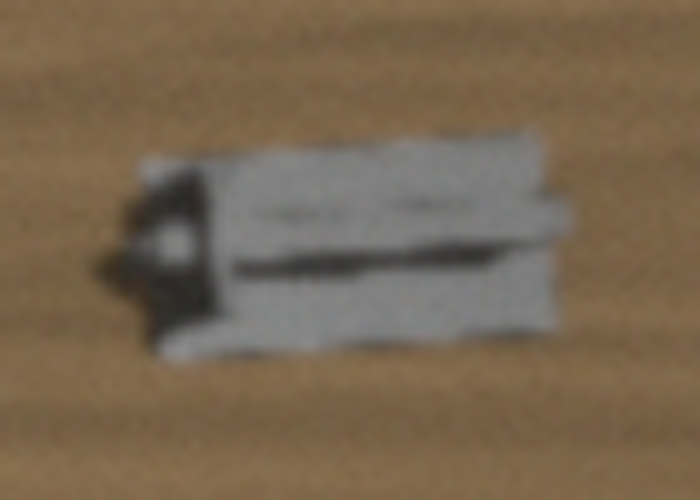

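View pics/c3.png

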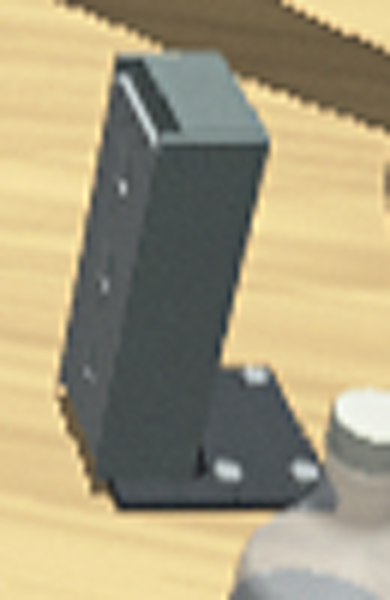

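View pics/c4.png

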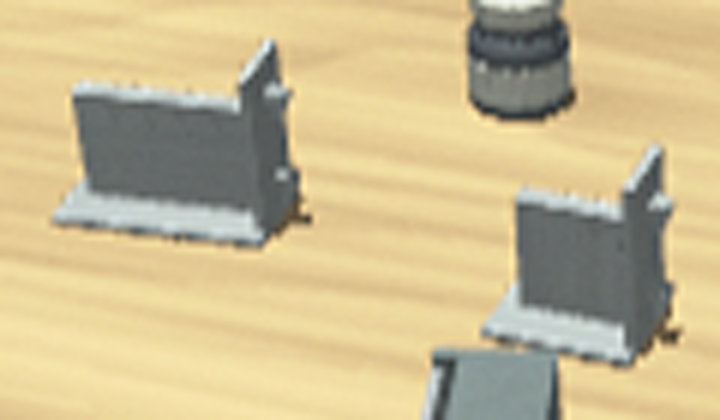

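```bash
cat > h.py <<'E'
import numpy as np, cv2
from scipy.optimize import least_squares
from scipy.spatial.transform import Rotation as Ro
def proj(m,X):
    c=np.asarray(X)@np.array(m['R']).T+m['t']; k=np.array(m['camera_matrix'])
    return c[:,:2]/c[:,2:]*[k[0,0],k[1,1]]+[k[0,2],k[1,2]]
def place(p,X):
    X=np.asarray(X,float); c,s=np.cos(p[2]),np.sin(p[2])
    z=X[:,2]+(p[3] if len(p)>3 else 0)
    return np.c_[p[0]+c*X[:,0]-s*X[:,1],p[1]+s*X[:,0]+c*X[:,1],z]
def fit(obs,p0):
    # obs: list of (m, X, px)
    f=lambda p:np.concatenate([(proj(m,place(p,X))-px).ravel() for m,X,px in obs])
    q=least_squares(f,p0); return q.x,f(q.x)
E
python3 - <<'E'
from h import *
from workcell import r
m=r.camera_model('top'); ms=r.camera_model('scene')
px=np.array([(140,210),(195,430),(415,365)])/7+[110,170]
X=np.array([(100,-50,8),(100,50,8),(0,50,4)])/1e3
print('post foot',fit([(m,X,px)],[.5,.2,1.5]))
pz=np.array([(140,162),(540,132),(555,330),(163,358)])/10+[335,195]
X=np.array([(0,-30,6),(-120,-30,6),(-120,30,6),(0,30,6)])/1e3
p,e=fit([(m,X,pz)],[.5,-.2,1.5]);print('brk',p,e)
# scene
sx=np.array([(53,220),(262,243)])/6+[140,165]
print('scene pred', proj(ms,place(p,np.array([(-120,30,0),(0,30,0)])/1e3)),sx)
pp,_=fit([(m,np.array([(100,-50,8),(100,50,8),(0,50,4)])/1e3,px)],[.5,.2,1.5])
T=np.array([(0,-37,190),(0,37,190),(0,37,0),(0,37,8),(0,-37,190)])/1e3
print((proj(m,place(pp,T))-[110,170])*7)
print((proj(ms,place(pp,T))-[345,165])*6)
E
```

```text
post foot (array([0.52987597, 0.25873921, 1.87559617]), array([-0.69104984, -0.51767201, -0.39059698,  0.23451407,  1.08263353,
        0.26471584]))
brk [ 0.49918464 -0.29276486  1.66624324] [ 0.06451014 -0.22404462 -0.20317338 -0.06777646  0.44532682  0.09879342
 -0.3068447   0.18703633]
scene pred [[154.8459272  192.01461184]
 [188.47382792 195.85606299]] [[148.83333333 201.66666667]
 [183.66666667 205.5       ]]
[[275.78605096 111.5185113 ]
 [324.76529675 299.86060396]
 [416.56696156 338.29475506]
 [413.17329391 336.87394493]
 [275.78605096 111.5185113 ]]
[[167.8085001  132.29084259]
 [121.41559159  45.14901044]
 [ 58.26125962 388.78350428]
 [ 60.67681572 375.64001323]
 [167.8085001  132.29084259]]
```

```bash
python3 - <<'E'
from h import *
from workcell import r
m=r.camera_model('wrist'); o=r.observe()
R=Ro.from_rotvec(o['eef_rot']).as_matrix(); C=-m['R'].T@m['t']
print('tool axes (cols)',R.round(3)); print('cam pos in tool',R.T@(C-o['tool_pos'])); print('cam axes in tool',(R.T@m['R'].T).round(3))
s=cv2.imread('pics/scene0.png')
cv2.imwrite('pics/c5.png',cv2.resize(s[168:252,352:394],None,fx=7,fy=7,interpolation=cv2.INTER_CUBIC))
m=r.camera_model('top'); ms=r.camera_model('scene')
sx=np.array([(53,220),(262,243)])/6+[140,165]
pz=np.array([(140,162),(540,132),(555,330),(163,358)])/10+[335,195]
X=np.array([(0,-30,6),(-120,-30,6),(-120,30,6),(0,30,6)])/1e3
print(fit([(m,X,pz),(ms,np.array([(-120,-30,0),(0,-30,0)])/1e3,sx)],[.5,-.2,1.5]))
E
```

```text
tool axes (cols) [[-0.897  0.442 -0.001]
 [ 0.442  0.897 -0.002]
 [ 0.    -0.002 -1.   ]]
cam pos in tool [ 7.29166465e-02 -1.06250257e-04 -1.35298473e-01]
cam axes in tool [[ 0.001 -0.959 -0.282]
 [ 1.     0.     0.   ]
 [-0.    -0.282  0.959]]
(array([ 0.49777852, -0.29134308,  1.67559893]), array([-0.50189074,  0.23917153, -0.80489564,  0.02293404,  0.02684403,
        0.17634365, -0.68905506,  0.64124111, -1.27342464, -0.06750662,
       -1.06665962,  0.07515239]))
```

View pics/c5.png

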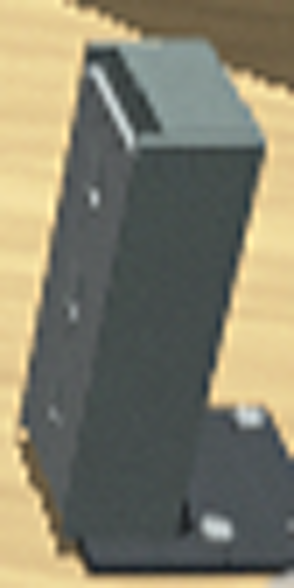

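```bash
cat > nav.py <<'E'
import sys
from h import *
from workcell import r
def Rt(yaw,tilt):
    # tool x horizontal heading yaw; tool z down, tilted toward -heading by tilt
    h=np.array([np.cos(yaw),np.sin(yaw),0]); z=np.array([0,0,1.])
    tx=h*np.cos(tilt)-z*np.sin(tilt); tz=-h*np.sin(tilt)-z*np.cos(tilt)
    return np.c_[tx,np.cross(tz,tx),tz]
def rel(p,Rg,o=None):
    o=o or r.observe(); R=Ro.from_rotvec(o['eef_rot']).as_matrix()
    return R.T@(np.array(p)-o['tool_pos'])/.5, Ro.from_matrix(R.T@Rg).as_rotvec()/.5
if __name__=='__main__':
    x,y,z,yaw,tilt=map(float,sys.argv[1:6])
    s,t=rel([x,y,z],Rt(yaw,tilt)); print(s.round(4),t.round(4))
E
python3 nav.py 0.555 0.178 0.28 5.017 0.52
```

```text
[-0.8384 -0.2392 -0.083 ] [-1.2085 -0.521  -4.5378]
```

>>> play_rows --pt "-0.1 0 -0.05 0 0 -0.25 100" --pt "-0.2 -0.05 -0.08 0 0 -0.5 100" --pt "-0.3 -0.07 -0.1 0 0 -0.75 100" --pt "-0.4 -0.1 -0.1 0 0 -1 100" --pt "-0.5 -0.13 -0.1 0 0 -1 100" --pt "-0.5 -0.13 -0.1 0 0 -1 100"

```text
time: 0.65
tool_pos: [0.4047, 0.3224, 0.2866]
eef_rot: [0.07, -3.14, 0.002]
force: [1.7, 0.4, -0.0]
finger_gap: 0.0849
```

>>> play_rows --pt "0 0 0 0 0 -0.25 100" --pt "0 0 0 0 0 -0.5 100" --pt "0 0 0 0 0 -0.75 100" --pt "0 0 0 0 0 -1 100" --pt "0 0 0 0 0 -1 100"

```text
time: 1.07
tool_pos: [0.4047, 0.3221, 0.2861]
eef_rot: [0.847, -3.023, 0.002]
force: [-0.1, -0.2, -0.1]
finger_gap: 0.0851
```

>>> play_rows --pt "0 0 0 0 0 -0.25 100" --pt "0 0 0 0 0 -0.5 100" --pt "0 0 0 0 0 -0.75 100" --pt "0 0 0 0 0 -1 100" --pt "0 0 0 0 0 -1 100"

```text
time: 1.48
tool_pos: [0.4045, 0.3221, 0.2857]
eef_rot: [1.567, -2.719, 0.001]
force: [0.3, 0.4, 0.2]
finger_gap: 0.0855
```

>>> play_rows --pt "0 0 0 0 0 -0.25 100" --pt "0 0 0 0 0 -0.5 100" --pt "0 0 0 0 0 -0.75 100" --pt "0 0 0 0 0 -1 100" --pt "0 0 0 0 0 -1 100"

```text
time: 1.9
tool_pos: [0.4044, 0.3222, 0.2856]
eef_rot: [2.188, -2.249, -0.0]
force: [0.0, -0.1, 0.2]
finger_gap: 0.0852
```

```bash
python3 nav.py 0.555 0.178 0.28 5.017 0.52
```

```text
[ 0.2799 -0.3092  0.011 ] [-0.1672 -1.0342 -0.6507]
```

>>> play_rows --pt "0.07 -0.08 0 -0.04 -0.25 -0.16 100" --pt "0.14 -0.16 0 -0.08 -0.5 -0.32 100" --pt "0.21 -0.24 0 -0.12 -0.75 -0.48 100" --pt "0.28 -0.31 0.01 -0.167 -1 -0.65 100" --pt "0.28 -0.31 0.01 -0.167 -1 -0.65 100" --pt "0.28 -0.31 0.01 -0.167 -1 -0.65 100"

```text
time: 2.4
tool_pos: [0.5586, 0.1719, 0.276]
eef_rot: [-2.237, 1.666, 0.587]
force: [0.2, -0.4, -2.7]
finger_gap: 0.0851
```

```bash
cat > snap.py <<'E'
import sys,pickle
from h import *
from workcell import r
n=sys.argv[1]; c=sys.argv[2] if len(sys.argv)>2 else 'wrist'
m=r.camera_model(c); f=r.grab_frame(c); cv2.imwrite(f'pics/{n}.png',f[:,:,::-1]); pickle.dump(m,open(f'pics/{n}.pkl','wb'))
E
python3 snap.py w1
```

```text
(no output)
```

View pics/w1.png

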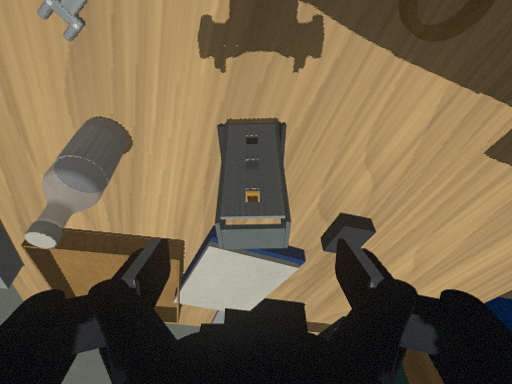

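```bash
python3 - <<'E'
import cv2
t=cv2.imread('pics/w1.png')
cv2.imwrite('pics/c6.png',cv2.resize(t[112:254,205:300],None,fx=8,fy=4.2,interpolation=cv2.INTER_CUBIC))
cv2.imwrite('pics/c7.png',cv2.resize(t[180:254,210:300],None,fx=8,fy=8,interpolation=cv2.INTER_CUBIC))
cv2.imwrite('pics/c8.png',cv2.resize(t[112:184,210:300],None,fx=8,fy=8,interpolation=cv2.INTER_CUBIC))
E
```

```text
(no output)
```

View pics/c7.png

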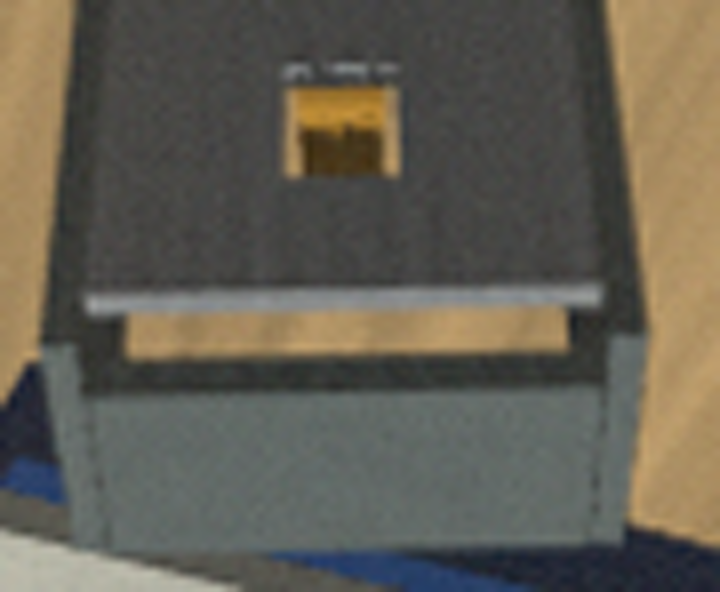

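View pics/c8.png

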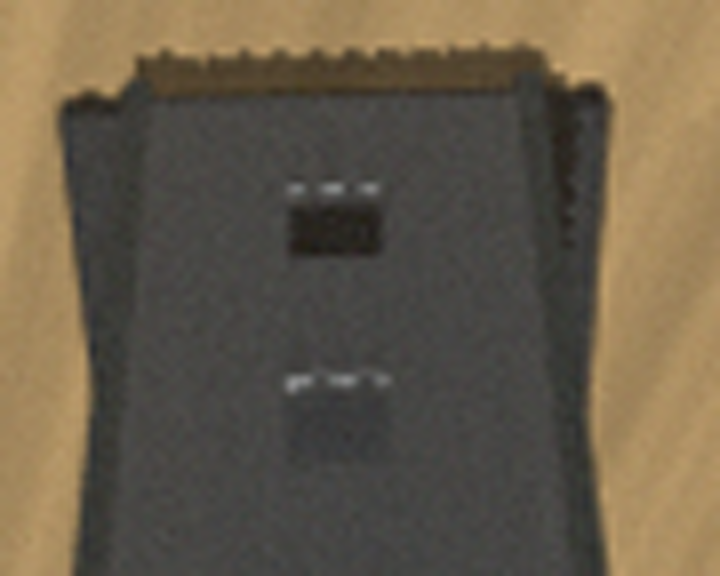

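```bash
python3 - <<'E'
from h import *; import pickle
m=pickle.load(open('pics/w1.pkl','rb')); C=-m['R'].T@m['t']; print('cam',C)
px=[];X=[]
def add(zs,pts,off):
    for (z,y),p in zip(zs,pts): X.append((0,y,z)); px.append(np.array(p)/8+off)
# image left = post +y?  
A=[210,180];B=[210,112]
for sgn in (1,-1):
    px=[];X=[]
    for zb,c0,c1,rb,rt,off in ((157,285,401,66,178,A),(107,286,391,378,464,B),(57,288,383,184,257,B)):
        d0=d1=0
        add([(zb,.5*15*sgn),(zb,-7.5*sgn),(zb+20,7.5*sgn),(zb+20,-7.5*sgn)],[(c0,rb),(c1,rb),(c0,rt),(c1,rt)],off)
    p,e=fit([(m,np.array(X)/1e3,np.array(px))],[.53,.26,1.87,-.01]); print(sgn,p,np.abs(e).max(),e.round(2).reshape(-1,2).tolist())
q=np.array([(0,37,190),(0,-37,190),(0,33,177),(4,33,190)])/1e3
for sgn in (1,): 
    print((proj(m,place(p[:3],q))-A)*8)
E
```

```text
cam [0.59588436 0.0494273  0.35941009]
1 [ 0.53076861  0.25473514  4.99690053 -0.0123093 ] 0.4160530434795078 [[0.17, 0.22], [-0.42, 0.2], [0.07, 0.0], [0.16, -0.03], [0.25, -0.25], [-0.39, -0.25], [0.17, 0.03], [0.07, 0.02], [0.18, 0.05], [-0.39, 0.06], [0.11, -0.06], [-0.01, -0.04]]
-1 [ 0.53076861  0.25473514  1.85530793 -0.0123093 ] 0.4160530433558165 [[0.17, 0.22], [-0.42, 0.2], [0.07, 0.0], [0.16, -0.03], [0.25, -0.25], [-0.39, -0.25], [0.17, 0.03], [0.07, 0.02], [0.18, 0.05], [-0.39, 0.06], [0.11, -0.06], [-0.01, -0.04]]
[[652.6156921  332.68577763]
 [ 39.41075913 334.51202413]
 [609.3571312  250.52121063]
 [616.37617718 353.1664935 ]]
```

```bash
python3 - <<'E'
from h import *; import pickle
m=pickle.load(open('pics/w1.pkl','rb'))
A=np.array([210,180.]);B=np.array([210,112.])
X=[];px=[]
for zb,c0,c1,rb,rt,off in ((157,285,401,66,178,A),(107,286,391,378,464,B),(57,288,383,184,257,B)):
    for y,z,p in ((-7.5,zb,(c0,rb)),(7.5,zb,(c1,rb)),(-7.5,zb+20,(c0,rt)),(7.5,zb+20,(c1,rt))): X.append((0,y/1e3,z/1e3));px.append(np.array(p)/8+off)
X=np.array(X);px=np.array(px)
ex=np.array([(85,293),(603,285)])/8+A
fl=np.array([(43,340),(648,334)])/8+A
def f(p):
    w,zt,xf=p[4:]
    a=proj(m,place(p[:4],X))-px
    b=proj(m,place(p[:3],[(0,-w,zt),(0,w,zt)]))-ex
    c=proj(m,place(p[:3],[(xf,-.037,.19),(xf,.037,.19)]))-fl
    return np.concatenate([a.ravel(),b.ravel(),c.ravel()])
q=least_squares(f,[.53,.255,1.85,-.012,.033,.18,0]); print(q.x.round(4)); e=f(q.x).reshape(-1,2); print(e[-4:].round(2),abs(e).max())
J=q.jac; print(np.sqrt(np.diag(np.linalg.inv(J.T@J)))*.3)
E
```

```text
[ 5.3080e-01  2.5470e-01  1.8677e+00 -1.2300e-02  3.1800e-02  1.8310e-01
  8.0000e-04]
[[ 0.16 -0.16]
 [ 0.16  0.16]
 [-0.38  0.1 ]
 [ 0.5   0.03]] 0.4965581140137374
[0.00024582 0.00073864 0.00626226 0.00087466 0.00023869 0.00068813
 0.00083997]
```

```bash
python3 nav.py 0.504 -0.351 0.24 4.81 0
```

```text
[ 0.8829  0.4051 -0.4027] [0.1205 1.0028 0.3721]
```

>>> play_rows --pt "0.06 0.03 -0.04 0.01 0.15 0.05 100" --pt "0.13 0.06 -0.08 0.03 0.3 0.1 100" --pt "0.2 0.09 -0.1 0.05 0.45 0.15 100" --pt "0.27 0.12 -0.13 0.07 0.6 0.2 100" --pt "0.34 0.15 -0.16 0.09 0.75 0.27 100" --pt "0.41 0.18 -0.19 0.11 0.9 0.33 100" --pt "0.47 0.22 -0.21 0.12 1 0.372 100" --pt "0.53 0.25 -0.24 0.12 1 0.372 100"

```text
time: 3.12
tool_pos: [0.5212, -0.1423, 0.2529]
eef_rot: [2.321, -2.116, -0.002]
force: [0.4, -0.1, -0.2]
finger_gap: 0.0855
```

```bash
python3 nav.py 0.504 -0.351 0.24 4.81 0
```

```text
[0.4124 0.0729 0.0257] [ 0.0022  0.0008 -0.01  ]
```

>>> play_rows --pt "0.07 0.01 0 0 0 -0.01 100" --pt "0.14 0.03 0.01 0 0 -0.01 100" --pt "0.21 0.04 0.02 0 0 -0.01 100" --pt "0.28 0.05 0.025 0 0 -0.01 100" --pt "0.35 0.06 0.025 0 0 -0.01 100" --pt "0.412 0.073 0.025 0 0 -0.01 100" --pt "0.412 0.073 0.025 0 0 -0.01 100"

```text
time: 3.7
tool_pos: [0.5026, -0.3561, 0.2389]
eef_rot: [2.311, -2.123, -0.001]
force: [-0.6, 1.8, 0.2]
finger_gap: 0.0855
```

```bash
python3 snap.py w2; python3 -c "
import cv2
t=cv2.imread('pics/w2.png');cv2.imwrite('pics/w2b.png',cv2.resize(t,None,fx=1.5,fy=1.5,interpolation=cv2.INTER_CUBIC))"
```

```text
(no output)
```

View pics/w2b.png

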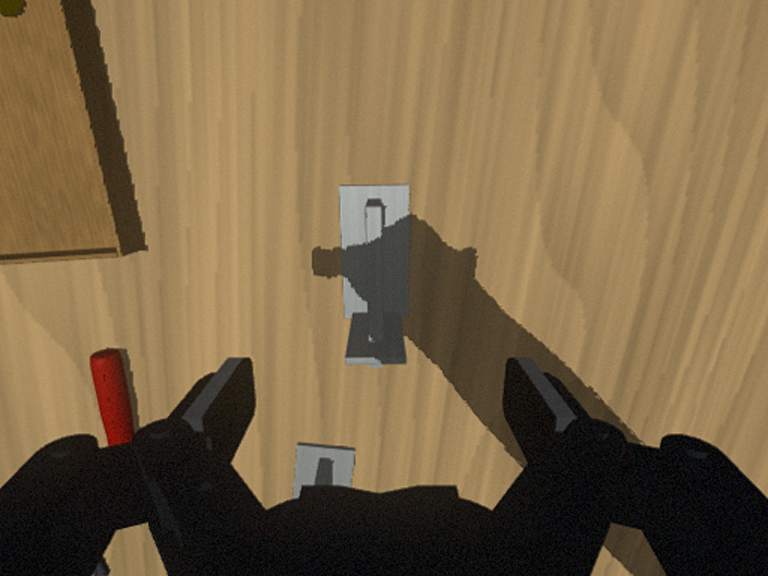

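```bash
python3 -c "
import cv2
t=cv2.imread('pics/w2.png');cv2.imwrite('pics/c9.png',cv2.resize(t[118:250,215:285],None,fx=10,fy=4.5,interpolation=cv2.INTER_CUBIC))"
```

```text
(no output)
```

View pics/c9.png

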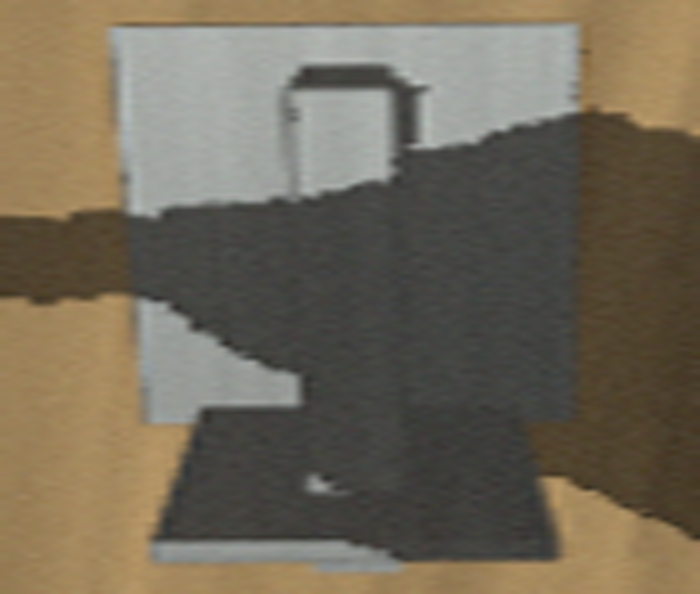

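```bash
python3 - <<'E'
from h import *; import pickle
m=pickle.load(open('pics/w2.pkl','rb'))
s=lambda a:np.array(a)/[10,4.5]+[215,118]
X=np.array([(-120,-30,6),(-120,30,6),(0,-30,6),(0,30,6),(0,-22,100),(0,22,100),(-6,-22,100),(-109,-6,72),(-109,6,72)])/1e3
px=s([(112,28),(580,24),(145,422),(575,422),(150,562),(555,558),(152,541),(295,88),(390,88)])
p,e=fit([(m,X,px)],[.5,-.29,1.67]); print(p,e.reshape(-1,2).round(2).tolist())
p4,e=fit([(m,X,px)],[.5,-.29,1.67,0]); print(p4,abs(e).max())
E
```

```text
[ 0.49711491 -0.28866385  1.66773163] [[-0.3, -0.59], [0.09, -0.26], [-0.34, 0.36], [-0.23, -0.17], [0.11, 0.36], [0.64, 0.75], [-0.28, -0.07], [-0.85, -0.08], [0.99, -0.22]]
[ 0.49709455 -0.28811568  1.66776612 -0.00203418] 0.9348178587444522
```

```bash
python3 nav.py 0.5029 -0.3482 0.044 4.8093 0
```

```text
[-0.0097 -0.0014  0.3905] [ 0.0043  0.0016 -0.0192]
```

>>> play_rows --pt "-0.01 -0.001 0.08 0.004 0.002 -0.019 100" --pt "-0.01 -0.001 0.16 0.004 0.002 -0.019 100" --pt "-0.01 -0.001 0.22 0.004 0.002 -0.019 100" --pt "-0.01 -0.001 0.28 0.004 0.002 -0.019 100" --pt "-0.01 -0.001 0.33 0.004 0.002 -0.019 100" --pt "-0.01 -0.001 0.36 0.004 0.002 -0.019 100" --pt "-0.01 -0.001 0.39 0.004 0.002 -0.019 100" --pt "-0.01 -0.001 0.39 0.004 0.002 -0.019 100"

```text
time: 4.42
tool_pos: [0.5007, -0.3444, 0.0402]
eef_rot: [2.323, -2.114, -0.012]
force: [0.0, 0.7, -0.9]
finger_gap: 0.0853
```

```bash
python3 nav.py 0.5029 -0.3482 0.044 4.8093 0; python3 snap.py w3
```

```text
[ 0.0079 -0.0035 -0.0077] [ 0.0105  0.0114 -0.0057]
```

View pics/w3.png

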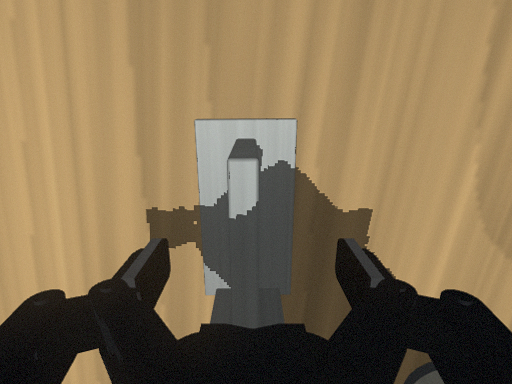

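>>> play_rows --pt "0.008 -0.005 -0.008 0.01 0.011 -0.006 100" --pt "0.008 -0.005 -0.008 0.01 0.011 -0.006 100" --pt "0.008 -0.005 -0.008 0.01 0.011 -0.006 100"

```text
time: 4.72
tool_pos: [0.506, -0.3499, 0.0487]
eef_rot: [-2.327, 2.111, -0.01]
force: [0.5, -0.2, 0.0]
finger_gap: 0.0854
```

```bash
python3 nav.py 0.5029 -0.3482 0.044 4.8093 0; python3 snap.py w4; python3 -c "
import cv2
t=cv2.imread('pics/w4.png');cv2.imwrite('pics/c10.png',cv2.resize(t[110:330,140:380],None,fx=2.5,fy=2.5,interpolation=cv2.INTER_CUBIC))"
```

```text
[-0.004   0.0058  0.0093] [-0.0091 -0.0097  0.0008]
```

View pics/c10.png

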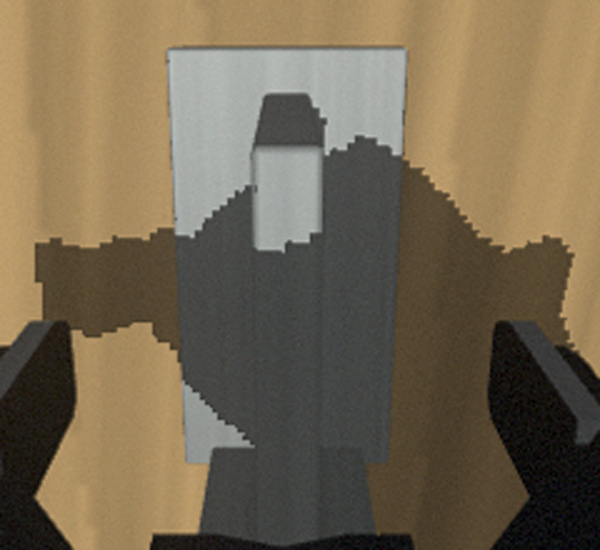

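>>> play_rows --pt "-0.003 0.003 0.007 -0.007 -0.007 0 100" --pt "-0.003 0.003 0.007 -0.007 -0.007 0 100" --pt "-0.003 0.003 0.007 -0.007 -0.007 0 100" --pt "-0.003 0.003 0.007 -0.007 -0.007 0 100"

```text
time: 5.1
tool_pos: [0.504, -0.3486, 0.0448]
eef_rot: [2.326, -2.111, 0.002]
force: [0.3, -0.5, -0.7]
finger_gap: 0.0851
```

```bash
python3 nav.py 0.5029 -0.3482 0.044 4.8093 0; python3 -c "
from workcell import r
o=r.observe();print(o['qd'],o['force'])"
```

```text
[-0.0009  0.0021  0.0017] [-0.0011 -0.0017  0.0002]
[ 0.00099257  0.00060492 -0.00185539 -0.00052391  0.00116881 -0.00100616] [ 0.28405992 -0.48560321 -0.67287776]
```

>>> play_rows --pt "0 0 0 0 0 0 0" --pt "0 0 0 0 0 0 0" --pt "0 0 0 0 0 0 0" --pt "0 0 0 0 0 0 0" --pt "0 0 0 0 0 0 0" --pt "0 0 0 0 0 0 0" --pt "0 0 0 0 0 0 0" --pt "0 0 0 0 0 0 0" --grip_force 90

```text
time: 5.77
tool_pos: [0.5041, -0.3486, 0.0449]
eef_rot: [2.327, -2.111, 0.002]
force: [0.9, 0.0, -0.1]
finger_gap: 0.0109
```

```bash
python3 nav.py 0.5029 -0.3482 0.044 4.8093 0; python3 snap.py w5; python3 -c "
import cv2
t=cv2.imread('pics/w5.png');cv2.imwrite('pics/c11.png',cv2.resize(t[110:330,140:380],None,fx=2.5,fy=2.5,interpolation=cv2.INTER_CUBIC))"
```

```text
[-0.0011  0.0023  0.0018] [-0.0016 -0.0022  0.0004]
```

View pics/c11.png

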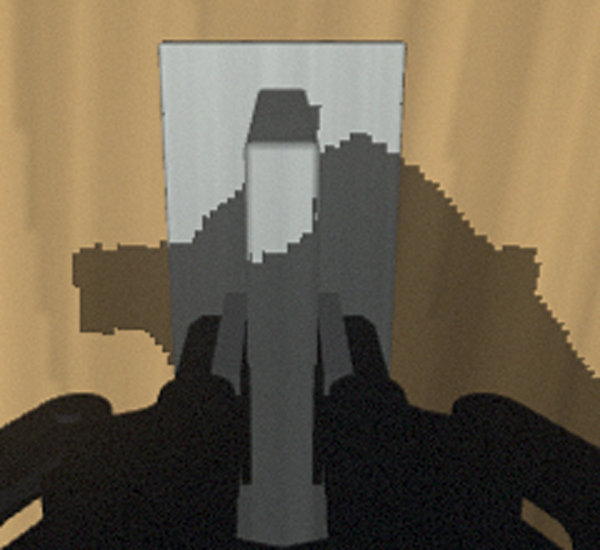

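```bash
python3 - <<'E'
from h import *; import pickle
from workcell import r
m=pickle.load(open('pics/w5.pkl','rb'))
s=lambda a:np.array(a)/2.5+[140,110]
X=np.array([(-120,-30,6),(-120,30,6),(-109,-6,72),(-109,6,72)])/1e3
px=s([(161,43),(405,43),(247,144),(319,144)])
def f(p):
    e=(proj(m,place(p[:3],X))-px).ravel()
    L=[]
    for y,pt in ((-.03,(169,300)),(.03,(397,230))):
        q=proj(m,place(p[:3],[(-.12,y,.006),(0,y,.006)])); d=q[1]-q[0]; n=np.array([-d[1],d[0]])/np.hypot(*d)
        L.append(n@(s(pt)-q[0]))
    return np.r_[e,L]
q=least_squares(f,[.5,-.29,1.668]); p=q.x
print(p,q.fun.round(2))
o=r.observe(); R=Ro.from_rotvec(o['eef_rot']).as_matrix()
print('origin in tool',R.T@(np.r_[p[:2],0]-o['tool_pos']),'tool yaw-pi',np.arctan2(R[1,0],R[0,0])+np.pi, R[:,2])
E
```

```text
[ 0.49747381 -0.28921835  1.66451894] [-1.12 -0.13  0.63  0.26 -0.83 -0.06  1.08  0.06  0.25 -0.15]
origin in tool [-0.05983964  0.00087394  0.04483242] tool yaw-pi 1.6678669779615471 [ 8.60981531e-04 -1.01596125e-03 -9.99999113e-01]
```

>>> play_rows --pt "0 0 -0.04 0 0 0 0" --pt "0 0 -0.1 0 0 0 0" --pt "0 0 -0.17 0 0 0 0" --pt "0 0 -0.24 0 0 0 0" --pt "0 0 -0.31 0 0 0 0" --pt "0 0 -0.37 0 0 0 0" --pt "0 0 -0.4 0 0 0 0" --pt "0 0 -0.4 0 0 0 0"

```text
time: 6.48
tool_pos: [0.5054, -0.3497, 0.25]
eef_rot: [2.327, -2.111, 0.015]
force: [0.7, -0.6, -2.0]
finger_gap: 0.0109
```

```bash
python3 nav.py 0.563 0.1497 0.245 5.0096 0;  python3 snap.py w6;python3 snap.py s6 scene
```

```text
[-0.983  -0.2115  0.0042] [-0.0114 -0.0157 -0.4002]
```

View pics/s6.png

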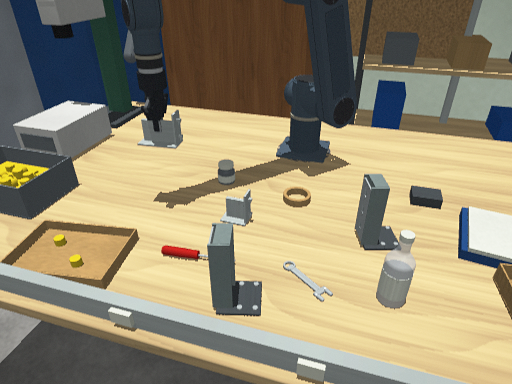

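>>> play_rows --pt "-0.05 -0.01 -0.005 0 0 -0.02 0" --pt "-0.11 -0.023 -0.01 0 0 -0.04 0" --pt "-0.18 -0.038 -0.01 -0.01 -0.015 -0.07 0" --pt "-0.25 -0.053 -0.01 -0.01 -0.015 -0.1 0" --pt "-0.32 -0.068 -0.01 -0.01 -0.015 -0.13 0" --pt "-0.39 -0.083 -0.01 -0.01 -0.015 -0.16 0" --pt "-0.45 -0.097 -0.01 -0.01 -0.015 -0.18 0" --pt "-0.5 -0.107 -0.01 -0.01 -0.015 -0.2 0"

```text
time: 7.25
tool_pos: [0.5315, -0.0915, 0.2453]
eef_rot: [2.43, -1.989, -0.022]
force: [0.2, -0.6, -3.4]
finger_gap: 0.011
```

```bash
python3 nav.py 0.563 0.1497 0.245 5.0096 0
```

```text
[-0.4605 -0.1572  0.0039] [ 0.018   0.0219 -0.1965]
```

>>> play_rows --pt "-0.06 -0.02 0 0.01 0.01 -0.03 0" --pt "-0.12 -0.04 0 0.018 0.02 -0.06 0" --pt "-0.19 -0.065 0 0.018 0.02 -0.09 0" --pt "-0.26 -0.09 0 0.018 0.02 -0.12 0" --pt "-0.33 -0.115 0 0.018 0.02 -0.15 0" --pt "-0.38 -0.135 0 0.018 0.022 -0.18 0" --pt "-0.41 -0.15 0 0.018 0.022 -0.197 0" --pt "-0.41 -0.15 0 0.018 0.022 -0.197 0"

```text
time: 7.92
tool_pos: [0.5631, 0.1279, 0.2424]
eef_rot: [2.529, -1.86, -0.009]
force: [-0.2, 0.7, -3.3]
finger_gap: 0.0106
```

```bash
python3 nav.py 0.563 0.1497 0.126 5.0096 0
```

```text
[-0.0409 -0.0141  0.2328] [0.0115 0.0063 0.0106]
```

>>> play_rows --pt "-0.005 -0.003 0.03 0.01 0.006 0.01 0" --pt "-0.01 -0.006 0.08 0.01 0.006 0.01 0" --pt "-0.015 -0.01 0.14 0.01 0.006 0.01 0" --pt "-0.02 -0.014 0.19 0.01 0.006 0.01 0" --pt "-0.02 -0.014 0.22 0.01 0.006 0.01 0" --pt "-0.02 -0.014 0.232 0.01 0.006 0.01 0" --pt "-0.02 -0.014 0.232 0.01 0.006 0.01 0" --pt "-0.02 -0.014 0.232 0.01 0.006 0.01 0"

```text
time: 8.58
tool_pos: [0.5653, 0.1391, 0.1254]
eef_rot: [2.524, -1.867, -0.003]
force: [0.1, -1.0, -2.7]
finger_gap: 0.0107
```

```bash
cat > st.py <<'E'
from nav import *
P=np.array([.5308,.2547]);yaw=1.868; c,s=np.cos(yaw),np.sin(yaw)
o=r.observe(); R=Ro.from_rotvec(o['eef_rot']).as_matrix()
B=o['tool_pos']+R@[-.0598,0,.0448]
d=B[:2]-P; F=o['force']
print('t',round(o['time'],2),'brk in post mm: x %.1f y %.1f z %.1f'%((c*d[0]+s*d[1])*1e3,(-s*d[0]+c*d[1])*1e3,B[2]*1e3),'F post',(c*F[0]+s*F[1]).round(1),(-s*F[0]+c*F[1]).round(1),F[2].round(1),'T',o['wrist_torque'].round(2))
print('rot left',rel(o['tool_pos'],Rt(yaw+np.pi,0),o)[1].round(4), 'gap',o['finger_gap'])
# shift to y=0 keeping x: target
def tgt(x,y,z):
    Bt=np.r_[P+[c*x-s*y,s*x+c*y],z]; Rg=Rt(yaw+np.pi,0)
    return rel(Bt-Rg@[-.0598,0,.0448],Rg,o)
import sys
if len(sys.argv)>3:
    a,b=tgt(*[float(v)/1e3 for v in sys.argv[1:4]]); print('go',a.round(4),b.round(4))
E
python3 st.py -20 0 81.5; python3 snap.py w7; python3 snap.py s7 scene;python3 -c "
import cv2
t=cv2.imread('pics/s7.png');cv2.imwrite('pics/c12.png',cv2.resize(t[130:260,310:420],None,fx=4.6,fy=4.6,interpolation=cv2.INTER_CUBIC))"
```

```text
t 8.58 brk in post mm: x -60.9 y 1.0 z 80.6 F post -1.0 0.2 -2.7 T [-0.03 -0.06 -0.01]
rot left [ 0.006   0.0005 -0.0008] gap 0.010703984259792312
go [-0.0817 -0.0017 -0.0018] [ 0.006   0.0005 -0.0008]
```

View pics/w7.png

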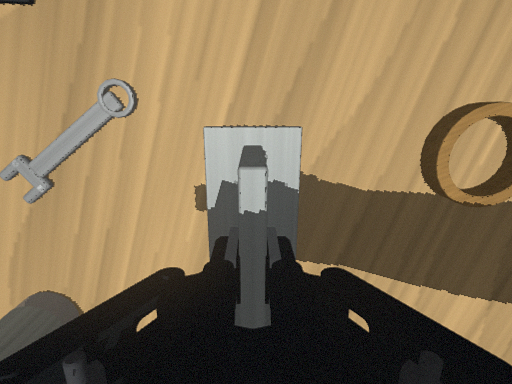

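View pics/c12.png

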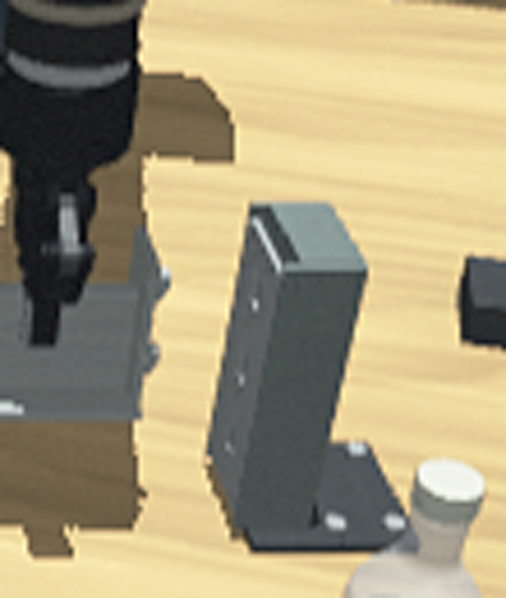

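>>> play_rows --pt "-0.02 -0.001 -0.001 0.005 0 0 0" --pt "-0.04 -0.002 -0.002 0.005 0 0 0" --pt "-0.06 -0.002 -0.002 0.005 0 0 0" --pt "-0.075 -0.002 -0.002 0.005 0 0 0" --pt "-0.08 -0.002 -0.002 0.005 0 0 0" --pt "-0.08 -0.002 -0.002 0.005 0 0 0" --pt "-0.08 -0.002 -0.002 0.005 0 0 0"

```text
time: 9.27
tool_pos: [0.5561, 0.1783, 0.1287]
eef_rot: [-2.524, 1.866, -0.005]
force: [0.1, 0.2, -2.9]
finger_gap: 0.0112
```

```bash
python3 st.py -14 0 81.5; python3 snap.py s8 scene;python3 -c "
import cv2
t=cv2.imread('pics/s8.png');cv2.imwrite('pics/c13.png',cv2.resize(t[165:245,335:410],None,fx=7.4,fy=7.4,interpolation=cv2.INTER_CUBIC))"
```

```text
t 9.27 brk in post mm: x -20.7 y -1.9 z 83.9 F post 0.2 -0.2 -2.9 T [-0.09 -0.02  0.02]
rot left [-0.0079 -0.0018  0.0013] gap 0.011153638965754654
go [-0.0133  0.0036  0.0048] [-0.0079 -0.0018  0.0013]
```

View pics/c13.png

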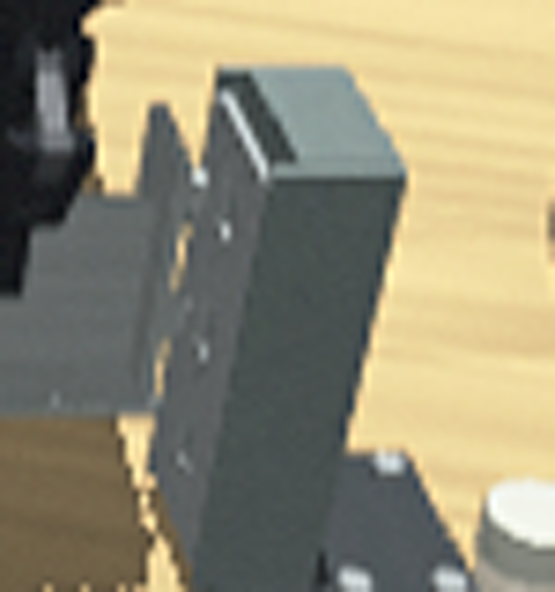

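```bash
python3 - <<'E'
from h import *; import pickle
from workcell import r
m=pickle.load(open('pics/s8.pkl','rb'))
pp=[.5308,.2547,1.868]
S=np.array([(2,0,144.7),(2,0,94.7),(2,0,44.7)])/1e3
print('slots pred',((proj(m,place(pp,S))-[335,165])*7.4).round(0).tolist(),'obs (225,232)(203,351)(184,462)')
c,s=np.cos(1.868),np.sin(1.868); d=np.array([-.0207,-.0019])
bp=[pp[0]+c*d[0]-s*d[1],pp[1]+s*d[0]+c*d[1],1.868,.0839]
T=np.array([(6,0,82),(0,-22,100),(0,-30,0),(0,22,100),(6,0,32)])/1e3
print('tab pred',((proj(m,place(bp,T))-[335,165])*7.4).round(0).tolist(),'obs tab (200,177), plate top (160,105)?,(155,408)')
T=np.array([(0,-37,190),(0,37,190),(4,-32,183),(4,32,183)])/1e3
print(((proj(m,place(pp,T))-[335,165])*7.4).round(0).tolist())
E
```

```text
slots pred [[224.0, 218.0], [202.0, 335.0], [181.0, 445.0]] obs (225,232)(203,351)(184,462)
tab pred [[187.0, 170.0], [193.0, 158.0], [155.0, 411.0], [163.0, 94.0], [166.0, 289.0]] obs tab (200,177), plate top (160,105)?,(155,408)
[[267.0, 163.0], [213.0, 55.0], [272.0, 173.0], [224.0, 79.0]]
```

>>> play_rows --pt "-0.004 0.003 0.003 -0.006 -0.001 0.001 0" --pt "-0.008 0.003 0.003 -0.006 -0.001 0.001 0" --pt "-0.01 0.003 0.003 -0.006 -0.001 0.001 0" --pt "-0.01 0.003 0.003 -0.006 -0.001 0.001 0"

```text
time: 9.65
tool_pos: [0.5531, 0.1824, 0.127]
eef_rot: [-2.525, 1.868, -0.001]
force: [-0.6, -0.1, -2.3]
finger_gap: 0.0108
```

```bash
python3 st.py -10 0 81.5
```

```text
t 9.65 brk in post mm: x -15.9 y -0.2 z 82.1 F post 0.0 0.6 -2.3 T [-0.05  0.03  0.02]
rot left [-0.001  -0.0004 -0.0009] gap 0.010822135236101389
go [-0.0118  0.0003  0.0013] [-0.001  -0.0004 -0.0009]
```

Advance gently to feel.

>>> play_rows --pt "-0.004 0 0 0 0 0 0" --pt "-0.008 0 0 0 0 0 0" --pt "-0.01 0 0 0 0 0 0" --pt "-0.01 0 0 0 0 0 0"

```text
time: 9.98
tool_pos: [0.5517, 0.1873, 0.127]
eef_rot: [-2.525, 1.868, -0.001]
force: [0.5, -1.2, -2.8]
finger_gap: 0.0106
```

```bash
python3 st.py -5 0 82
```

```text
t 9.98 brk in post mm: x -10.8 y -0.3 z 82.2 F post -1.3 -0.1 -2.8 T [ 0.   -0.05 -0.02]
rot left [-0.0013 -0.0009 -0.0005] gap 0.010615960327796992
go [-0.0116  0.0004  0.0004] [-0.0013 -0.0009 -0.0005]
```

>>> play_rows --pt "-0.002 0 0 0 0 0 0" --pt "-0.004 0 0 0 0 0 0" --pt "-0.006 0 0 0 0 0 0" --pt "-0.006 0 0 0 0 0 0"

```text
time: 10.32
tool_pos: [0.5516, 0.1875, 0.1273]
eef_rot: [2.522, -1.868, 0.009]
force: [1.6, -7.5, -2.4]
finger_gap: 0.0105
```

```bash
python3 st.py -5 0 82
```

```text
t 10.32 brk in post mm: x -10.8 y -0.3 z 82.1 F post -7.7 0.7 -2.4 T [-1.31 -0.31  0.07]
rot left [-0.001  -0.0128 -0.0034] gap 0.010458097029351939
go [-0.011   0.0004  0.0009] [-0.001  -0.0128 -0.0034]
```

>>> play_rows --pt "0.004 0 0 0 -0.012 -0.003 0" --pt "0.004 0 0.002 0 -0.012 -0.003 0" --pt "0.004 0 0.004 0 -0.012 -0.003 0" --pt "0.004 0 0.005 0 -0.012 -0.003 0" --pt "0.0 0 0.005 0 -0.012 -0.003 0" --pt "-0.003 0 0.005 0 -0.012 -0.003 0" --pt "-0.006 0 0.005 0 -0.012 -0.003 0" --pt "-0.006 0 0.005 0 -0.012 -0.003 0"

```text
time: 10.98
tool_pos: [0.5505, 0.191, 0.1248]
eef_rot: [-2.526, 1.867, -0.001]
force: [0.1, 0.2, -2.1]
finger_gap: 0.0107
```

```bash
python3 st.py -5 0 80
```

```text
t 10.98 brk in post mm: x -6.9 y -0.2 z 80.0 F post 0.2 -0.1 -2.1 T [-0.06 -0.03  0.01]
rot left [-0.0012 -0.0002  0.001 ] gap 0.010694474800729445
go [-0.0038  0.0004  0.0001] [-0.0012 -0.0002  0.001 ]
```

>>> play_rows --pt "-0.004 0 0 0 0 0 0" --pt "-0.007 0 0 0 0 0 0" --pt "-0.01 0 0 0 0 0 0" --pt "-0.01 0 0 0 0 0 0"

```text
time: 11.32
tool_pos: [0.5489, 0.1961, 0.1248]
eef_rot: [-2.526, 1.867, -0.0]
force: [0.6, 0.4, -3.3]
finger_gap: 0.0111
```

```bash
python3 st.py 1 0 80
```

```text
t 11.32 brk in post mm: x -1.5 y -0.2 z 80.1 F post 0.2 -0.7 -3.3 T [-0.01 -0.03  0.04]
rot left [-0.0012  0.0003  0.0018] gap 0.011089617819766242
go [-0.005   0.0004  0.0001] [-0.0012  0.0003  0.0018]
```

>>> play_rows --pt "-0.003 0 0 0 0 0 0" --pt "-0.006 0 0 0 0 0 0" --pt "-0.008 0 0 0 0 0 0" --pt "-0.008 0 0 0 0 0 0"

```text
time: 11.65
tool_pos: [0.5484, 0.198, 0.125]
eef_rot: [2.524, -1.867, 0.006]
force: [1.2, -4.9, -1.4]
finger_gap: 0.0107
```

```bash
python3 st.py 1 0 70; python3 snap.py s9 scene;python3 -c "
import cv2
t=cv2.imread('pics/s9.png');cv2.imwrite('pics/c14.png',cv2.resize(t[165:245,335:410],None,fx=7.4,fy=7.4,interpolation=cv2.INTER_CUBIC))"
```

```text
t 11.65 brk in post mm: x 0.3 y -0.3 z 79.9 F post -5.1 0.3 -1.4 T [-0.94 -0.22  0.12]
rot left [-0.0013 -0.0087  0.0001] gap 0.010729683196305158
go [-0.0011  0.0005  0.0203] [-0.0013 -0.0087  0.0001]
```

View pics/c14.png

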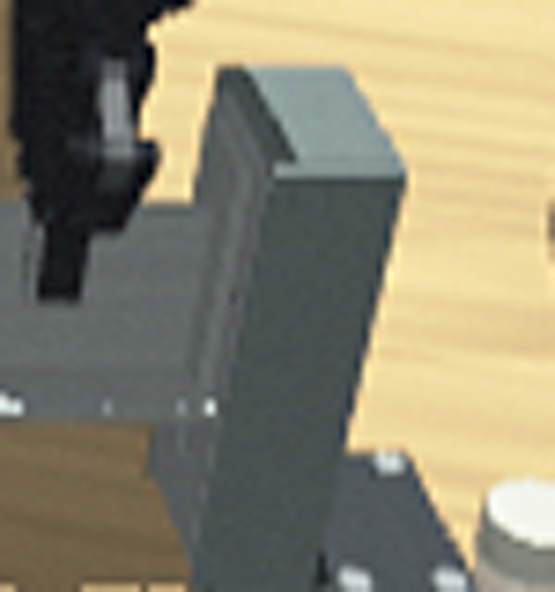

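>>> play_rows --pt "-0.002 0 0.003 0 -0.004 0 0" --pt "-0.002 0 0.006 0 -0.006 0 0" --pt "-0.002 0 0.009 0 -0.008 0 0" --pt "-0.002 0 0.01 0 -0.008 0 0" --pt "-0.002 0 0.01 0 -0.008 0 0"

```text
time: 12.12
tool_pos: [0.5488, 0.1982, 0.1201]
eef_rot: [2.525, -1.869, 0.004]
force: [2.6, -5.0, -0.9]
finger_gap: 0.0108
```

```bash
python3 st.py 1 0 70
```

```text
t 12.12 brk in post mm: x 0.4 y -0.7 z 75.2 F post -5.6 -1.0 -0.9 T [-0.9  -0.31  0.12]
rot left [-0.0028 -0.0041 -0.0013] gap 0.010848267296735112
go [-0.001   0.0012  0.0107] [-0.0028 -0.0041 -0.0013]
```

>>> play_rows --pt "-0.001 0 0.003 0 -0.004 0 0" --pt "-0.001 0 0.006 0 -0.004 0 0" --pt "-0.001 0.001 0.008 0 -0.004 0 0" --pt "-0.001 0.001 0.008 0 -0.004 0 0"

```text
time: 12.45
tool_pos: [0.5494, 0.1981, 0.118]
eef_rot: [-2.522, 1.868, -0.006]
force: [0.6, -6.2, 4.2]
finger_gap: 0.0107
```

```bash
python3 st.py 1 0 70
```

```text
t 12.45 brk in post mm: x 0.1 y -1.5 z 73.2 F post -6.1 1.2 4.2 T [-0.83 -0.14  0.09]
rot left [-0.0095 -0.0028 -0.0026] gap 0.010727566310084058
go [-0.0016  0.0024  0.0065] [-0.0095 -0.0028 -0.0026]
```

>>> play_rows --pt "0 0.001 0.003 0 -0.002 0 0" --pt "0 0.001 0.006 -0.005 -0.002 -0.002 0" --pt "0 0.001 0.008 -0.005 -0.002 -0.002 0" --pt "0 0.001 0.008 -0.005 -0.002 -0.002 0"

```text
time: 12.78
tool_pos: [0.5503, 0.1978, 0.1157]
eef_rot: [-2.522, 1.867, -0.007]
force: [1.5, -5.6, 5.1]
finger_gap: 0.0112
```

```bash
python3 st.py 1 0 70
```

```text
t 12.78 brk in post mm: x -0.3 y -2.3 z 70.8 F post -5.8 0.2 5.1 T [-0.63 -0.1   0.07]
rot left [-0.0114 -0.0019 -0.002 ] gap 0.011183822371259996
go [-0.0026  0.004   0.0018] [-0.0114 -0.0019 -0.002 ]
```

>>> play_rows --pt "-0.001 0.003 0.003 -0.006 -0.002 -0.002 0" --pt "-0.001 0.003 0.006 -0.01 -0.002 -0.002 0" --pt "-0.001 0.003 0.009 -0.01 -0.002 -0.002 0" --pt "-0.001 0.003 0.009 -0.01 -0.002 -0.002 0"

```text
time: 13.12
tool_pos: [0.5505, 0.1979, 0.1131]
eef_rot: [-2.522, 1.867, -0.005]
force: [1.9, -5.3, 5.5]
finger_gap: 0.0108
```

```bash
python3 st.py 1 0 68
```

```text
t 13.12 brk in post mm: x -0.3 y -2.5 z 68.3 F post -5.6 -0.3 5.5 T [-0.58 -0.18 -0.06]
rot left [-0.0104 -0.001  -0.0017] gap 0.01083585278810755
go [-0.0025  0.0045  0.0006] [-0.0104 -0.001  -0.0017]
```

>>> play_rows --pt "-0.001 0.003 0.003 -0.006 -0.002 -0.002 0" --pt "-0.001 0.003 0.006 -0.01 -0.002 -0.002 0" --pt "-0.001 0.003 0.009 -0.01 -0.002 -0.002 0" --pt "-0.001 0.003 0.009 -0.01 -0.002 -0.002 0"

```text
time: 13.45
tool_pos: [0.5508, 0.1981, 0.1119]
eef_rot: [-2.522, 1.866, -0.005]
force: [0.1, -6.1, 9.8]
finger_gap: 0.0107
```

```bash
python3 st.py 1 0 68
```

```text
t 13.45 brk in post mm: x -0.2 y -2.8 z 67.1 F post -5.9 1.7 9.8 T [-0.52  0.24  0.11]
rot left [-0.011   0.0003 -0.0005] gap 0.010655907572565505
go [-0.0024  0.0052 -0.0018] [-0.011   0.0003 -0.0005]
```

>>> play_rows --pt "-0.001 0.003 0.004 -0.006 -0.001 0 0" --pt "-0.001 0.003 0.008 -0.01 -0.001 0 0" --pt "-0.001 0.003 0.011 -0.01 -0.001 0 0" --pt "-0.001 0.003 0.011 -0.01 -0.001 0 0" --pt "-0.001 0.003 0.011 -0.01 -0.001 0 0"

```text
time: 13.87
tool_pos: [0.5514, 0.1983, 0.1113]
eef_rot: [-2.522, 1.864, -0.007]
force: [-1.8, -6.3, 14.6]
finger_gap: 0.0108
```

```bash
python3 st.py 1 0 68; python3 snap.py s10 scene;python3 -c "
import cv2
t=cv2.imread('pics/s10.png');cv2.imwrite('pics/c15.png',cv2.resize(t[165:245,335:410],None,fx=7.4,fy=7.4,interpolation=cv2.INTER_CUBIC))"
```

```text
t 13.87 brk in post mm: x -0.2 y -3.5 z 66.5 F post -5.5 3.6 14.6 T [-0.88  0.63  0.37]
rot left [-0.0143 -0.0009  0.0009] gap 0.010808445829366537
go [-0.0023  0.0063 -0.003 ] [-0.0143 -0.0009  0.0009]
```

View pics/c15.png

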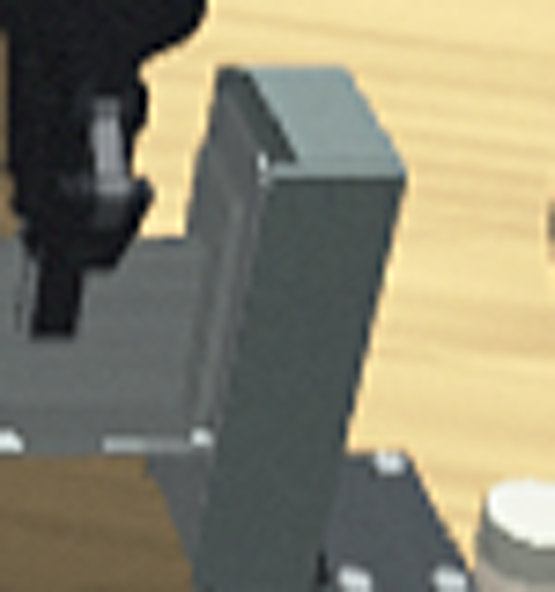

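>>> play_rows --pt "-0.001 0.003 0.002 -0.01 0 0 0" --pt "-0.001 0.006 0.002 -0.014 0 0 0" --pt "-0.001 0.006 0.002 -0.014 0 0 0" --pt "-0.001 0.006 0.002 -0.014 0 0 0"

```text
time: 14.25
tool_pos: [0.5507, 0.1981, 0.1122]
eef_rot: [-2.523, 1.866, -0.007]
force: [2.7, -4.2, 3.8]
finger_gap: 0.0108
```

```bash
python3 st.py 1 0 68
```

```text
t 14.25 brk in post mm: x -0.2 y -2.7 z 67.3 F post -4.8 -1.4 3.8 T [-0.73 -0.57 -0.01]
rot left [-0.0117 -0.0028 -0.0004] gap 0.010794648675972471
go [-0.0023  0.0049 -0.0013] [-0.0117 -0.0028 -0.0004]
```

>>> play_rows --pt "-0.002 0.003 0.004 -0.01 -0.002 0 0" --pt "-0.002 0.005 0.008 -0.012 -0.002 0 0" --pt "-0.002 0.005 0.011 -0.012 -0.002 0 0" --pt "-0.002 0.005 0.013 -0.012 -0.002 0 0" --pt "-0.002 0.005 0.013 -0.012 -0.002 0 0"

```text
time: 14.67
tool_pos: [0.5512, 0.1982, 0.1114]
eef_rot: [-2.521, 1.865, -0.011]
force: [-0.9, -7.5, 15.7]
finger_gap: 0.0106
```

```bash
python3 st.py 1 0 68
```

```text
t 14.67 brk in post mm: x -0.3 y -3.4 z 66.5 F post -6.9 3.0 15.7 T [-0.91  0.48  0.31]
rot left [-0.0176 -0.0047 -0.0002] gap 0.010618033731572116
go [-0.0024  0.006  -0.0029] [-0.0176 -0.0047 -0.0002]
```

>>> play_rows --pt "0 0.001 0.001 -0.005 0 0 0" --pt "0 0.001 0.001 -0.005 0 0 0" --pt "0 0.001 0.001 -0.005 0 0 0" --grip_force 30

```text
time: 14.92
tool_pos: [0.5514, 0.1983, 0.1123]
eef_rot: [-2.522, 1.865, -0.011]
force: [-0.2, -5.1, 6.9]
finger_gap: 0.0106
```

```bash
python3 st.py 1 0 68
```

```text
t 14.92 brk in post mm: x -0.3 y -3.6 z 67.4 F post -4.9 1.6 6.9 T [-0.62  0.21  0.25]
rot left [-0.0168 -0.0045  0.0003] gap 0.010621046975886658
go [-0.0024  0.0064 -0.001 ] [-0.0168 -0.0045  0.0003]
```

>>> play_rows --pt "0 0 0 0 0 0 15" --pt "0 0 0 0 0 0 30" --pt "0 0 0 0 0 0 60" --pt "0 0 0 0 0 0 90" --pt "0 0 0 0 0 0 100" --pt "0 0 0 0 0 0 100" --pt "0 0 0 0 0 0 100" --pt "0 0 0 0 0 0 100"

```text
time: 15.58
tool_pos: [0.5513, 0.1984, 0.1122]
eef_rot: [-2.522, 1.865, -0.01]
force: [0.3, -0.8, 0.4]
finger_gap: 0.0854
```

```bash
python3 st.py 1 0 68;python3 snap.py w11; python3 snap.py s11 scene; python3 -c "
import cv2
t=cv2.imread('pics/s11.png');cv2.imwrite('pics/c16.png',cv2.resize(t[165:245,335:410],None,fx=7.4,fy=7.4,interpolation=cv2.INTER_CUBIC))"
```

```text
t 15.58 brk in post mm: x -0.2 y -3.5 z 67.3 F post -0.8 -0.1 0.4 T [ 0.   -0.    0.01]
rot left [-0.0165 -0.004   0.0004] gap 0.08538143130855745
go [-0.0021  0.0063 -0.0013] [-0.0165 -0.004   0.0004]
```

View pics/w11.png

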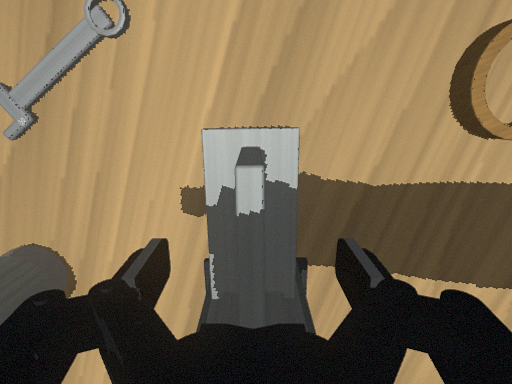

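View pics/c16.png

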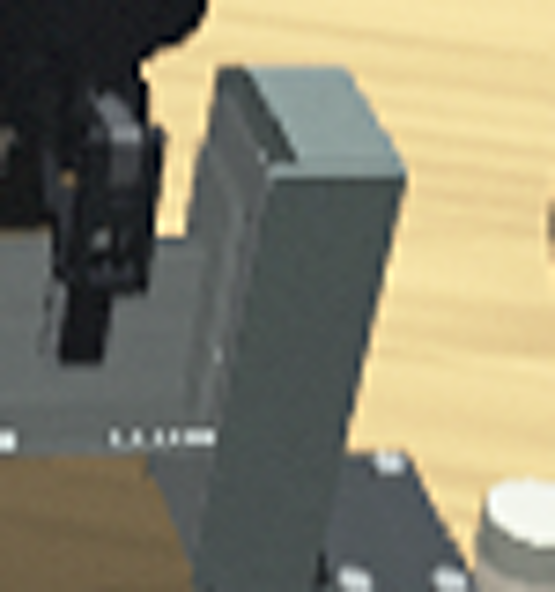

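>>> play_rows --pt "0 0 -0.03 0 0 0 100" --pt "0.0 0 -0.08 0 0 0 100" --pt "0.0 0 -0.14 0 0 0 100" --pt "0.03 0 -0.2 0 0 0 100" --pt "0.06 0 -0.26 0 0 0 100" --pt "0.1 0 -0.3 0 0 0 100" --pt "0.1 0 -0.32 0 0 0 100" --pt "0.1 0 -0.32 0 0 0 100"

```text
time: 16.35
tool_pos: [0.5665, 0.1497, 0.2765]
eef_rot: [-2.516, 1.864, -0.018]
force: [-0.3, 0.3, 0.5]
finger_gap: 0.0855
```

```bash
python3 nav.py 0.563 0.1497 0.29 5.0096 0.35; python3 snap.py w12
```

```text
[-0.0019  0.0063 -0.0271] [-0.0311 -0.7062  0.0021]
```

View pics/w12.png

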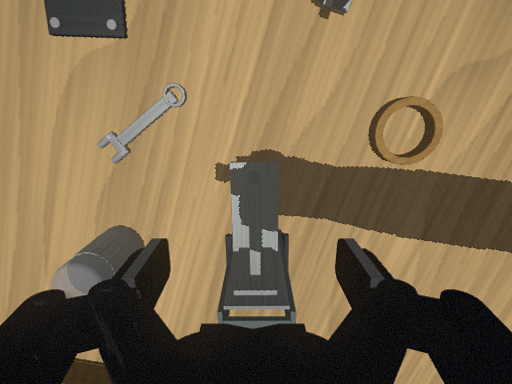

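>>> play_rows --pt "0 0.003 -0.02 -0.01 -0.2 0 100" --pt "0 0.006 -0.03 -0.03 -0.4 0 100" --pt "0 0.006 -0.03 -0.03 -0.6 0 100" --pt "0 0.006 -0.03 -0.03 -0.7 0 100" --pt "0 0.006 -0.03 -0.03 -0.7 0 100" --pt "0 0.006 -0.03 -0.03 -0.7 0 100" --pt "0 0.006 -0.03 -0.03 -0.7 0 100"

```text
time: 16.98
tool_pos: [0.562, 0.15, 0.2884]
eef_rot: [-2.341, 1.728, 0.414]
force: [-0.2, 0.2, -0.5]
finger_gap: 0.0857
```

```bash
python3 snap.py w13; python3 -c "
import cv2
t=cv2.imread('pics/w13.png');cv2.imwrite('pics/c17.png',cv2.resize(t[90:290,190:330],None,fx=5,fy=3,interpolation=cv2.INTER_CUBIC))"
```

```text
(no output)
```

View pics/c17.png

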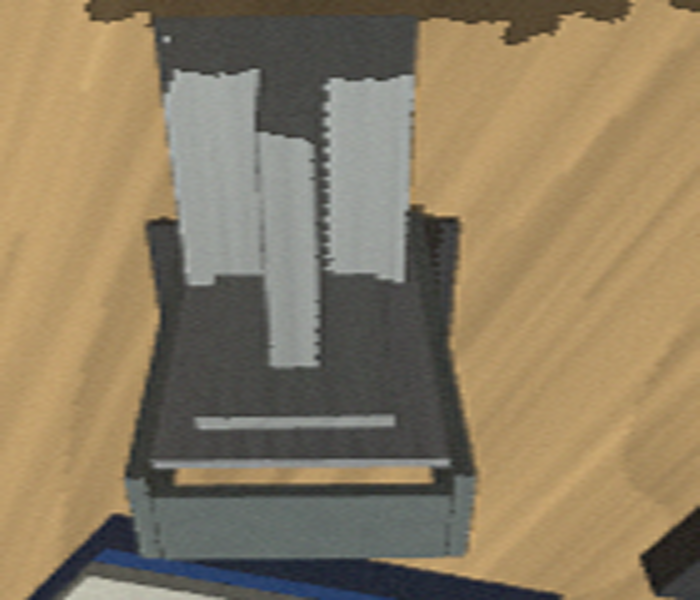

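```bash
python3 - <<'E'
from h import *; import pickle
m=pickle.load(open('pics/w13.pkl','rb'))
s=lambda a:np.array(a)/[5,3]+[190,90]
pX=np.array([(0,-31.8,183.1),(0,31.8,183.1),(.8,-37,190),(.8,37,190)])/1e3
pp=s([(151,462),(450,461),(128,478),(475,476)])
P,e=fit([(m,pX,pp)],[.53,.255,1.868]);print('post',P,e.round(2))
bX=np.array([(0,-22,100),(0,22,100),(-6,-22,100),(-6,22,100),(-120,-30,6),(-120,30,6),(0,-30,6),(0,30,6)])/1e3
bp=s([(195,429),(396,427),(195,418),(394,416),(155,16),(417,18),(187,284),(406,281)])
def pl(p,X): return Ro.from_euler('ZYX',p[3:6]).apply(X)+p[:3]
f=lambda p:(proj(m,pl(p,bX))-bp).ravel()
q=least_squares(f,[.53,.255,.07,1.868,0,0]);print('brk',q.x.round(4),q.fun.round(2))
c,sn=np.cos(P[2]),np.sin(P[2]);d=q.x[:2]-P[:2];print('rel',c*d[0]+sn*d[1],-sn*d[0]+c*d[1])
d=q.x[:2]-[.5308,.2547];c,sn=np.cos(1.868),np.sin(1.868);print('rel orig',c*d[0]+sn*d[1],-sn*d[0]+c*d[1])
E
```

```text
post [0.53023387 0.25588167 1.87726315] [ 0.12 -0.03  0.08 -0.18 -0.76  0.13  0.57  0.22]
brk [ 0.5321  0.2549  0.0692  1.8821 -0.009  -0.0022] [ 0.02  0.01 -0.14  0.16 -0.31 -0.3   0.39 -0.16 -0.5   0.87  0.73 -0.51
 -0.14 -0.25 -0.1   0.18]
rel -0.0015236886323939688 -0.0014749374109542684
rel orig -0.00021430674228920782 -0.0012937269358505603
```

```bash
python3 -c "
from workcell import r
print(r.observe()['force']); print(r.close_job())"
```

```text
[ 0.03932514  0.54874509 -0.98652702]
the job is handed in; nothing more can be done
None
```

The long bracket is hanging in the top two slots of the leftmost post. It is pushed down to its stop and released, and I have handed the job in. I had no direct reading of the catch.

**How it went:** The wrist camera put the strip about 12 mm low. The tabs were blocked at 82 mm with 8 N of push, then went in freely at 80 mm. I pressed the back against the strip with 5–7 N and pushed down. There was steady resistance of about 7–9 N over several millimetres, then a firm stop at about 19 N. I then opened the gripper and backed away. The hand push stayed under the 25 N limit at every reading.

**Last checks, from a wrist picture after letting go:**

| Quantity | Measured | Allowed |
|---|---|---|
| Back face to strip | −0.2 to −1.5 mm | −5 to 3 mm |
| Offset from centre line | −1.4 mm | −5 to 5 mm |
| Height above bench | about 69 mm (home estimated at 69.7 mm) | 59 to 81.5 mm |
| Squareness to post | within about 0.015 rad | 0.08 rad |

**Where the checks disagreed or fell short:**
- **Sideways and height:** While gripped, the arm's own reading gave −3.5 mm sideways and 67.3 mm height, against −1.4 mm and 69 mm in the final picture. Both are within limits.
- **Scene camera:** The post appeared about 2 pixels lower than predicted in this view, so I did not rely on it.
- **Catch:** That it is engaged is my inference from the resistance, the hard stop and the height staying at home after release.
- **Other objects:** Nothing visibly moved, but I did not re-measure the short bracket or the other things on the bench.

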